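# Fit the handle tube and snap the stud with the bench pliers

### The arm

A 7-joint arm with a two-finger parallel gripper is mounted at the origin on the work surface. World frame = base frame: x ahead of the robot, y to its left, z up, the work surface at z = 0. Lengths are in mm, angles in rad, forces in N, time in s.
With the tool pointing down it reaches from about 425 to 950 mm from the base axis. Payload 16.7 kg.
Tool frame: the origin (TCP) lies at the very end of the fingers, on their centre line; the grasp point (between the pads) lies 19 mm behind it; z points along the fingers, y is the direction in which the jaws open and shut (so a half turn about z gives the same grasp; the last joint's range is limited). The gripper opens to 94 mm and grips with 3 to 60 N. Pads are 16 mm wide; open, the fingers measure 119 mm over their backs; the gripper's body (75 mm by 177 mm) begins 78 mm behind the grasp point.
Start: joints at [-1.498, 0.426, 0.074, 1.606, -0.034, 1.111, -0.067], TCP at [148.496, 658.423, 171.267] pointing down, gripper open.
Joint ranges: [-2.85, 2.85], [-0.5, 2.14], [-1.23, 1.37], [0.21, 2.46], [-1.02, 4.16], [0.16, 2.05], [-2.73, 2.73]. Speed limits (rad/s): [1.89, 1.89, 2.39, 2.39, 3.01, 3.01, 3.01].

### API

Orientations are given as [roll, pitch, yaw] about the fixed x, y, z axes, in that order (R = Rz(yaw) Ry(pitch) Rx(roll)).
In Python, from bench import robot gives the robot as it stands.
- The arm moves only by the tool step_arm, never from a script. Its argument "moves" is a list of rows, each an object of numbers: "fingers": the opening in per cent of the stroke, from 0 (shut) to 100 (fully open); "tx", "ty", "tz": the shift along the tool's x, y, z in cm; "rx", "ry", "rz": the turn, a rotation vector about the tool's x, y, z in degrees. In form: [{"fingers": .., "tx": .., "ty": .., "tz": .., "rx": .., "ry": .., "rz": ..}, ...]. A call has 1 to 20 rows; each row shifts and turns the pose as measured when the row begins, along the tool's axes as they then stand; what a row does not reach is not made up. A row lasts 1/10 s, in which the tool goes at most 50 mm and 8.59 degrees, less where a joint would pass 70% of its speed; a pose out of reach is approached as far as the arm can. A call is refused whole if a number of a shift passes 5 or a number of a turn 8.59, either way. A call with a gripper value outside its range is refused whole. The fingers move at their own pace and stop on an object; "grip_force" is the grip in N (left out, the last holds). Time passes only in rows, so rows that do not move let the fingers close. It gives the time, the measured TCP pose, the force and the opening at its end, in the units of the state.
- robot.read_state(): the state, without advancing time (a new reading comes with each control period).
- robot.grab_frame(name): name is "scene" or "side" or "wrist"; returns a dict with "frame" (400x640x3 uint8, blue, green, red), "fx", "fy", "cx", "cy" (pixels), "D" ([k1, k2, p1, p2, k3] as OpenCV has them; the pictures are not rectified), "extrinsics" (4x4, takes a point from camera to world coordinates). Camera axes: x right, y up, looking along -z (the intrinsics and any distortion apply to the point x, -y, -z); pixel columns grow to the right and rows downward; lengths in mm; the calibration is good to about 2 mm. A picture is of the moment at which its call begins. There is no depth.
- robot.finish_job(): hands the job in, once; it reports no verdict.
The state is a dict: "time_s": time; "qpos": joint angles; "qvel": joint speeds; "effort": joint torques, N m; "position": TCP position; "orientation": TCP orientation; "ft_force": force on the tool from outside, world axes, zero at the start; "moment": the same for the moment, N m; "finger_gap": finger opening in mm.
Only numpy, scipy, OpenCV 4.12 (cv2) and the standard library are available. Lean on these libraries where they do the work, as an engineer would, in place of code of your own. Each camera call takes 0.05 s, during which the arm holds its last target. There are 200 camera calls.

### The job

Slip the loose handle tube fully home onto the bare tang of the pliers clamped on the bench. Then press the pliers closed until the plastic stud clicks home into its socket, and let them spring open again with the tube left on the tang. Leave the other loose parts (fuse, relay, carton) where they stand.

Things in the scene. Friction and masses are not known exactly. Their poses are not given: they have to be found in the camera images.
- stand: Fixed bench stand: base plate 170 x 100 x 12 mm, a clamp block 92 mm high holding one lever of the pliers, whose black dipped handle leans 22 deg to +x and reaches 227 mm up. Origin on the bench, straight below the pliers' pivot (115 mm up). z is up; the pliers swing in its x-z plane; -x, roughly towards the robot, is the side to which the bare tang leans.
- pliers (a joint): Hinge of the pliers' moving lever, rad: 0 = sprung open (rests there), 0.36 = closed stop. Axis: the stand's level y through the pivot. Open, the bare tang leans 35 deg from vertical to the stand's -x; closing swings it upright, towards +x, to 14 deg. A spring reopens it. Closing takes up to 1.3 N m (11 N at 115 mm). The stud clicks over at about 0.2 and is fully home by 0.32 rad.
- pliers_pivot (a point): The pivot point of the pliers, 115 mm above the bench; the z axis of this frame points from the pivot outwards along the bare tang and turns with it, y is the hinge axis.
- tang_tip (a point): Tip of the bare steel tang (handle stub) of the moving lever, 85 mm from the pivot. z points outwards along the tang. The tang is round, 14 mm thick, 50 mm long above a shoulder of 26 mm diameter that lies 35 mm from the pivot; its last 12 mm taper to 6 mm.
- tube_seat (a point): Point on the tang's axis, 90 mm from the pivot, where the centre of the tube lies when the tube is fully home against the shoulder. z along the tang, outwards. The tube has 2 mm play all round on the tang, so the lever lags a hand that swings the tube by some 0.05 to 0.1 rad.
- tube_centre (a point): Centre (half-way up) of the loose handle tube: a plain aluminium tube open at both ends, 28 mm outside, 18 mm bore, 110 mm long, about 0.12 kg, standing upright on the bench. z is its axis; either end may go first.
- stud (a joint): How far the beige plastic stud (18 x 18 mm square head with a round stem) has gone into its socket in the pliers' jaws, m: 0 = started in the mouth, 0.014 = home. It is moved towards the stand's -x by the moving jaw, 50 mm below the pivot. Past about 0.0085 spring catches pull it home and hold it.
- fuse: Bystander: white cartridge fuse with steel end caps, a solid cylinder 31 mm thick, 90 mm high, standing. Origin at the centre of its underside. It and the tube may change places.
- relay: Bystander: beige plug-in relay, 28 x 36 mm, 60 mm high with its pins up. Origin at the centre of its underside.
- carton: Bystander: small cardboard box 75 x 95 x 50 mm. Origin at the centre of its underside.
Mind the look-alikes: they are no part of the job. What is shaped like the part that bears tube_centre but pink is not meant.

How it is judged:
By the outcome, as a careful person would: the job done as asked, in the order asked, and still so for the second after the job is handed in, with the robot touching nothing.
It also fails if it takes over 48 s, if anything falls off the work surface, if the arm or the gripper's body presses on something with over 40 N, if the wrist force passes 120 N, or if a joint passes its speed limit or range.

## Working session

There is one attempt and no reset: what is moved stays moved. The work goes in short steps, Python scripts to look and compute and a tool call to move; the robot and the scene stay as the last step left them, time stands still between calls to the robot, and variables do not carry over. Pictures are saved under pics/ and viewed, about 8 in all and at most 12, crops included, and the job is handed in when it is done.

Besides the shell and the picture viewer there is one more tool, called after "Call:" as name([rows], argument=value, ...), one row to a line, values as JSON. step_arm: Moves the arm, as the interface text tells. Its arguments: {"type":"object","properties":{"moves":{"type":"array","items":{"type":"object","properties":{"fingers":{"type":"number"},"tx":{"type":"number"},"ty":{"type":"number"},"tz":{"type":"number"},"rx":{"type":"number"},"ry":{"type":"number"},"rz":{"type":"number"}}}},"grip_force":{"type":"number"}},"required":["moves"]}

```bash
mkdir -p pics; ls; cat > h.py <<'E'
import numpy as np, cv2, pickle, sys
from bench import robot
from scipy.spatial.transform import Rotation as R
def grab(n,tag):
    f=robot.grab_frame(n); f={k:(np.array(v) if not np.isscalar(v) else v) for k,v in f.items()}
    cv2.imwrite(f'pics/{tag}.png',f['frame']); pickle.dump(f,open(f'pics/{tag}.pkl','wb')); return f
def load(tag): return pickle.load(open(f'pics/{tag}.pkl','rb'))
def K(f): return np.array([[f['fx'],0,f['cx']],[0,f['fy'],f['cy']],[0,0,1.]])
def ray(f,u,v):
    p=cv2.undistortPoints(np.array([[[u,v]]],float),K(f),np.array(f['D'],float))[0,0]
    E=f['extrinsics']; d=E[:3,:3]@np.array([p[0],-p[1],-1]); return E[:3,3],d/np.linalg.norm(d)
def onz(f,u,v,z):
    o,d=ray(f,u,v); return o+d*(z-o[2])/d[2]
def proj(f,P):
    E=f['extrinsics']; c=(np.atleast_2d(P)-E[:3,3])@E[:3,:3]; c=c*[1,-1,-1]
    return cv2.projectPoints(c.reshape(-1,1,3),np.zeros(3),np.zeros(3),K(f),np.array(f['D'],float))[0][:,0]
def tri(f,a,g,b):
    o1,d1=ray(f,*a);o2,d2=ray(g,*b)
    s=np.linalg.lstsq(np.c_[d1,-d2],o2-o1,rcond=None)[0]
    p,q=o1+s[0]*d1,o2+s[1]*d2; return (p+q)/2,np.linalg.norm(p-q)
E
python3 - <<'E'
from h import *
for n in ('scene','side','wrist'):
    f=grab(n,n+'0'); print(n,f['extrinsics'].round(2).tolist())
print(robot.read_state())
a=[load(n+'0')['frame'] for n in('scene','side')]
E
```

```text
pics
scene [[0.88, -0.33, 0.35, 939.44], [0.48, 0.64, -0.6, -612.19], [-0.02, 0.7, 0.72, 825.41], [0.0, 0.0, 0.0, 1.0]]
side [[-0.96, 0.14, -0.22, 360.86], [-0.26, -0.47, 0.84, 895.01], [0.01, 0.87, 0.5, 651.56], [0.0, 0.0, 0.0, 1.0]]
wrist [[0.22, -0.95, -0.23, 82.44], [0.98, 0.21, 0.05, 674.25], [-0.0, -0.23, 0.97, 384.34], [0.0, 0.0, 0.0, 1.0]]
{'time_s': 0.15, 'qpos': array([-1.49849698,  0.42657623,  0.07384193,  1.60643192, -0.03409234,
        1.11077979, -0.06709476]), 'qvel': array([-0.00025693, -0.00189945, -0.00093004, -0.0013728 , -0.00065758,
        0.00058387,  0.00012223]), 'effort': array([ 4.78233502e-03, -9.36292648e+01,  3.67016181e+00, -4.54427254e+01,
       -4.85447841e-02,  1.77834876e-02,  4.38371831e-05]), 'position': array([148.42947177, 658.11770519, 170.75653277]), 'orientation': array([-3.14065775e+00,  5.94517384e-05,  2.91978382e+00]), 'ft_force': array([0.06375739, 0.2561569 , 0.39728156]), 'moment': array([ 0.00747402, -0.02152543,  0.04514711]), 'finger_gap': 93.95290050521183}
```

View pics/scene0.png

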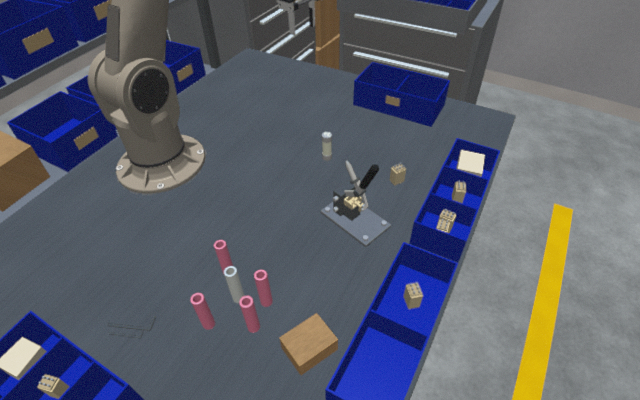

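View pics/side0.png

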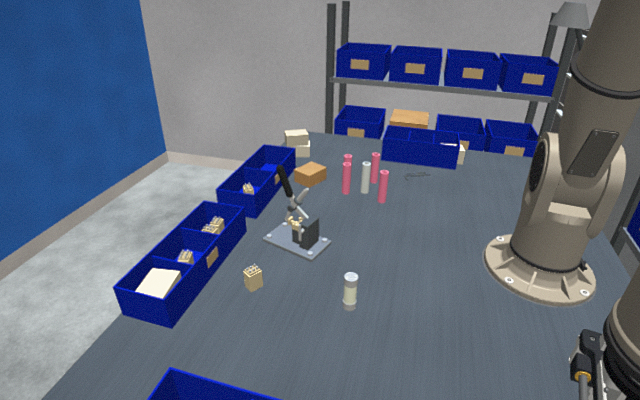

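The scene view shows the grey tube (top about 231,271) ringed by four pink tubes, the pliers at about (355,195), the fuse at (326,145), the relay at (397,173) and the carton at (310,342). In the side view the tube is at (366,175) and the pliers at (297,215).

```bash
python3 - <<'E'
from h import *
f,g=load('scene0'),load('side0')
def c(f,x,y,w=100,h=75,s=4): return cv2.resize(f['frame'][y:y+h,x:x+w],None,fx=s,fy=s,interpolation=cv2.INTER_CUBIC)
im=np.vstack([np.hstack([c(f,185,235,100,100,3),np.zeros((300,50,3),np.uint8),c(f,315,150,100,100,3)]),np.hstack([c(g,320,140,100,75,3),np.zeros((225,50,3),np.uint8),c(g,250,160,100,75,3)])])
for x0,y0 in((0,0),(350,0),(0,300),(350,300)):
    for k in range(0,300,60): cv2.putText(im,str(k//3),(x0+k,y0+8),0,.3,(0,255,255),1); cv2.putText(im,str(k//3),(x0,y0+k+8),0,.3,(0,255,255),1)
cv2.imwrite('pics/crop1.png',im)
for n,h in(('scene',f),('side',g)):
    hsv=cv2.cvtColor(h['frame'],cv2.COLOR_BGR2HSV)
    m=cv2.inRange(hsv,(165,80,80),(180,255,255))
    N,_,st,ce=cv2.connectedComponentsWithStats(m)
    for i in range(1,N):
        if st[i,4]>50: print(n,st[i].tolist(),ce[i].round(1))
print('tube scene', onz(f,231.5,271,110).round(1))
E
```

```text
scene [214, 240, 18, 30, 311] [222.3 253.4]
scene [254, 270, 18, 37, 432] [262.9 287.2]
scene [191, 293, 24, 36, 464] [202.3 310.3]
scene [240, 296, 20, 37, 451] [249.4 313.3]
side [370, 153, 10, 30, 221] [374.5 167.3]
side [342, 154, 10, 40, 320] [346.4 173.6]
side [378, 170, 11, 33, 266] [382.6 185.7]
tube scene [ 522.1 -277.3  110. ]
```

View pics/crop1.png

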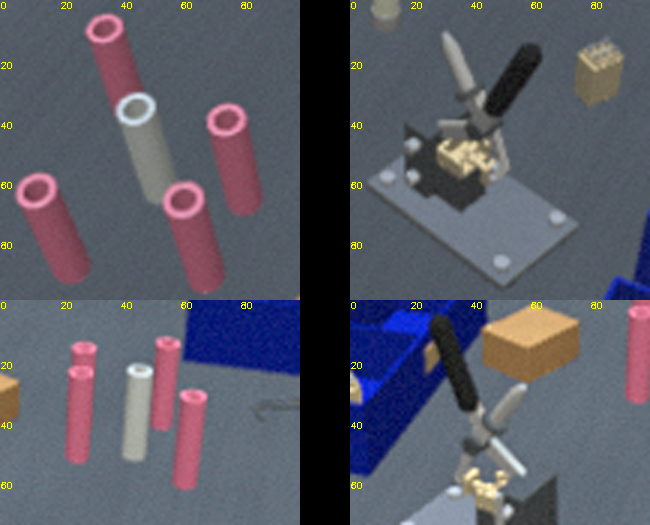

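```bash
python3 - <<'E'
from h import *
f,g=load('scene0'),load('side0')
print('tube',onz(f,230.3,271.3,110).round(1),tri(f,(230.3,271.3),g,(366.3,163.7)))
for p in((220,244.3),(260.7,274.7),(197.7,298.3),(246.7,301.3)): print('pink',onz(f,*p,110).round(1))
print('tang',tri(f,(347.3,162),g,(307.3,189.3)),onz(f,347.3,162,184.6).round(1),onz(g,307.3,189.3,184.6).round(1))
print('handle',tri(f,(375,166.7),g,(279.3,166.7)))
c=[onz(f,*p,12) for p in((321,211),(365.7,246),(390.7,225.3))]
for p in c: print(p.round(1))
a,b=c[1]-c[0],c[2]-c[1]; print(np.linalg.norm(a),np.linalg.norm(b),np.degrees([np.arctan2(a[1],a[0]),np.arctan2(b[1],b[0])]), (c[0]+c[2])/2)
E
```

```text
tube [ 520.3 -279.2  110. ] (array([ 517.77983674, -277.39369645,  106.11763886]), np.float64(0.4640999431472229))
pink [ 454.6 -231.6  110. ]
pink [ 582.6 -255.4  110. ]
pink [ 501.9 -364.2  110. ]
pink [ 594.  -321.6  110. ]
tang (array([616.27744842,  80.05851904, 180.57300237]), np.float64(3.244426561809158)) [619.9  76.1 184.6] [612.7  86.2 184.6]
handle (array([699.81365609,  52.18308867, 219.97860152]), np.float64(0.9881694742026795))
[561.2  43.3  12. ]
[719.   -9.9  12. ]
[748.7  83.6  12. ]
166.50702674788417 98.12621097498256 [-18.62799893  72.37316687] [654.98370377  63.418396    12.        ]
```

Call:
step_arm([
  {"fingers":75,"tx":-3.6,"ty":-2.2,"tz":-0.8},
  {"tx":-3.6,"ty":-2.2,"tz":-0.8},
  {"tx":-3.6,"ty":-2.2,"tz":-0.8},
  {"tx":-3.6,"ty":-2.2,"tz":-0.8},
  {"tx":-3.6,"ty":-2.2,"tz":-0.8},
  {"tx":-3.6,"ty":-2.2,"tz":-0.8},
  {"tx":-3.6,"ty":-2.2,"tz":-0.8},
  {"tx":-3.6,"ty":-2.2,"tz":-0.8},
  {"tx":-3.6,"ty":-2.2,"tz":-0.8},
  {"tx":-3.6,"ty":-2.2,"tz":-0.8},
  {"tx":-3.6,"ty":-2.2,"tz":-0.8},
  {"tx":-3.6,"ty":-2.2,"tz":-0.8},
], grip_force=30)

```text
invalid input
```

Call:
step_arm([
  {"fingers":75,"tx":-3.6,"ty":-2.2,"tz":-0.8,"rx":0,"ry":0,"rz":0},
  {"fingers":75,"tx":-3.6,"ty":-2.2,"tz":-0.8,"rx":0,"ry":0,"rz":0},
  {"fingers":75,"tx":-3.6,"ty":-2.2,"tz":-0.8,"rx":0,"ry":0,"rz":0},
  {"fingers":75,"tx":-3.6,"ty":-2.2,"tz":-0.8,"rx":0,"ry":0,"rz":0},
  {"fingers":75,"tx":-3.6,"ty":-2.2,"tz":-0.8,"rx":0,"ry":0,"rz":0},
  {"fingers":75,"tx":-3.6,"ty":-2.2,"tz":-0.8,"rx":0,"ry":0,"rz":0},
  {"fingers":75,"tx":-3.6,"ty":-2.2,"tz":-0.8,"rx":0,"ry":0,"rz":0},
  {"fingers":75,"tx":-3.6,"ty":-2.2,"tz":-0.8,"rx":0,"ry":0,"rz":0},
  {"fingers":75,"tx":-3.6,"ty":-2.2,"tz":-0.8,"rx":0,"ry":0,"rz":0},
  {"fingers":75,"tx":-3.6,"ty":-2.2,"tz":-0.8,"rx":0,"ry":0,"rz":0},
  {"fingers":75,"tx":-3.6,"ty":-2.2,"tz":-0.8,"rx":0,"ry":0,"rz":0},
  {"fingers":75,"tx":-3.6,"ty":-2.2,"tz":-0.8,"rx":0,"ry":0,"rz":0},
], grip_force=30)

```text
time_s: 1.35
position: [519.3, 295.6, 266.8]
orientation: [-3.136, -0.003, 2.931]
ft_force: [0.1, 0.5, 0.3]
finger_gap: 70.3
```

Call:
step_arm([
  {"fingers":60,"tx":-0.8,"ty":-4.0,"tz":0.5,"rx":0,"ry":0,"rz":0},
  {"fingers":60,"tx":-0.8,"ty":-4.0,"tz":0.5,"rx":0,"ry":0,"rz":0},
  {"fingers":60,"tx":-0.8,"ty":-4.0,"tz":0.5,"rx":0,"ry":0,"rz":0},
  {"fingers":60,"tx":-0.8,"ty":-4.0,"tz":0.5,"rx":0,"ry":0,"rz":0},
  {"fingers":60,"tx":-0.8,"ty":-4.0,"tz":0.5,"rx":0,"ry":0,"rz":0},
  {"fingers":60,"tx":-0.8,"ty":-4.0,"tz":0.5,"rx":0,"ry":0,"rz":0},
  {"fingers":60,"tx":-0.8,"ty":-4.0,"tz":0.5,"rx":0,"ry":0,"rz":0},
  {"fingers":60,"tx":-0.8,"ty":-4.0,"tz":0.5,"rx":0,"ry":0,"rz":0},
  {"fingers":60,"tx":-0.8,"ty":-4.0,"tz":0.5,"rx":0,"ry":0,"rz":0},
  {"fingers":60,"tx":-0.8,"ty":-4.0,"tz":0.5,"rx":0,"ry":0,"rz":0},
  {"fingers":60,"tx":-0.8,"ty":-4.0,"tz":0.5,"rx":0,"ry":0,"rz":0},
  {"fingers":60,"tx":-0.8,"ty":-4.0,"tz":0.5,"rx":0,"ry":0,"rz":0},
  {"fingers":60,"tx":-0.8,"ty":-4.0,"tz":0.5,"rx":0,"ry":0,"rz":0},
  {"fingers":60,"tx":-0.8,"ty":-4.0,"tz":0.5,"rx":0,"ry":0,"rz":0},
  {"fingers":60,"tx":0,"ty":0,"tz":0,"rx":0,"ry":0,"rz":0},
])

```text
time_s: 2.85
position: [508.2, -303.7, 196.8]
orientation: [-3.136, -0.001, 2.925]
ft_force: [-0.2, -0.2, 0.2]
finger_gap: 56.3
```

```bash
python3 - <<'E'
from h import *
s=robot.read_state();print(s['qpos'].round(2),s['position'].round(1),s['orientation'].round(3))
f=grab('wrist','w1')
print(proj(f,[[519,-278,110],[595,-322,110],[582,-255,110]]).round(0))
E
```

```text
[-0.11  0.31  0.68  1.8  -0.21  1.1   1.99] [ 508.2 -303.7  196.8] [-3.136e+00 -1.000e-03  2.925e+00]
[[342. 195.]
 [316. 269.]
 [374. 246.]]
```

View pics/w1.png

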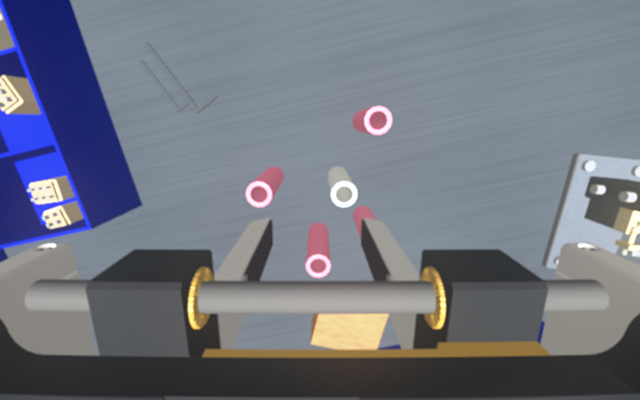

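The wrist view shows the grey tube's top ring at about (344,193). The pink rings are at (259,193), (378,120), (318,265) and (365,215), the last partly hidden by a finger.

```bash
cat >> h.py <<'E'
def togo(P,rpy=None,s=None):
    s=s or robot.read_state(); Rt=R.from_euler('xyz',s['orientation'])
    t=Rt.inv().apply(np.array(P)-s['position'])/10
    r=(Rt.inv()*R.from_euler('xyz',rpy)).as_rotvec(degrees=True) if rpy is not None else None
    print('shift cm',t.round(2),'turn deg',None if r is None else r.round(2))
E
python3 - <<'E'
from h import *
f=load('w1')
hsv=cv2.cvtColor(f['frame'],cv2.COLOR_BGR2HSV)
m=cv2.inRange(hsv[170:215,320:362],(0,0,215),(180,45,255))
cs,_=cv2.findContours(m,cv2.RETR_EXTERNAL,cv2.CHAIN_APPROX_NONE); c=max(cs,key=cv2.contourArea)
e=cv2.fitEllipse(c); print(e)
u,v=e[0][0]+320,e[0][1]+170
P=onz(f,u,v,110); print(u,v,P, 'diam',np.linalg.norm(onz(f,u-e[1][1]/2,v,110)-onz(f,u+e[1][1]/2,v,110)))
togo([P[0],P[1],196.8],[np.pi,0,np.radians(162)])
E
```

```text
((23.691545486450195, 23.776559829711914), (26.02506446838379, 27.00119400024414), 70.02408599853516)
343.6915454864502 193.7765598297119 [ 518.30550384 -276.18714035  110.        ] diam 27.920930023220883
shift cm [-0.39  2.65 -0.01] turn deg [-0.25 -0.05  5.68]
```

Call:
step_arm([
  {"fingers":60,"tx":-0.4,"ty":2.65,"tz":0,"rx":-0.2,"ry":0,"rz":5.7},
  {"fingers":60,"tx":0,"ty":0,"tz":2.5,"rx":0,"ry":0,"rz":0},
  {"fingers":60,"tx":0,"ty":0,"tz":2.5,"rx":0,"ry":0,"rz":0},
  {"fingers":60,"tx":0,"ty":0,"tz":0,"rx":0,"ry":0,"rz":0},
  {"fingers":60,"tx":0,"ty":0,"tz":0,"rx":0,"ry":0,"rz":0},
])

```text
time_s: 3.4
position: [519.9, -271.2, 146.2]
orientation: [3.14, -0.001, 2.826]
ft_force: [-0.4, -0.3, 0.2]
finger_gap: 56.7
```

```bash
python3 - <<'E'
from h import *
togo([518.3,-276.2,70],[np.pi,0,np.radians(162)])
E
```

```text
shift cm [-0.01 -0.53  7.62] turn deg [ 0.06 -0.05 -0.1 ]
```

Call:
step_arm([
  {"fingers":60,"tx":0,"ty":-0.5,"tz":0,"rx":0,"ry":0,"rz":0},
  {"fingers":60,"tx":0,"ty":0,"tz":1.9,"rx":0,"ry":0,"rz":0},
  {"fingers":60,"tx":0,"ty":0,"tz":1.9,"rx":0,"ry":0,"rz":0},
  {"fingers":60,"tx":0,"ty":0,"tz":1.9,"rx":0,"ry":0,"rz":0},
  {"fingers":60,"tx":0,"ty":0,"tz":1.4,"rx":0,"ry":0,"rz":0},
  {"fingers":60,"tx":0,"ty":0,"tz":0,"rx":0,"ry":0,"rz":0},
])

```text
time_s: 4.0
position: [522.2, -278.1, 80.0]
orientation: [3.139, 0.009, 2.827]
ft_force: [-0.3, 0.3, 0.0]
finger_gap: 56.4
```

```bash
python3 - <<'E'
from h import *
togo([518.3,-276.2,70],[np.pi,0,np.radians(162)])
E
```

```text
shift cm [0.43 0.06 0.99] turn deg [ 0.14  0.49 -0.01]
```

Call:
step_arm([
  {"fingers":60,"tx":0.4,"ty":0.05,"tz":0.9,"rx":0.1,"ry":0.5,"rz":0},
  {"fingers":60,"tx":0,"ty":0,"tz":0,"rx":0,"ry":0,"rz":0},
  {"fingers":60,"tx":0,"ty":0,"tz":0,"rx":0,"ry":0,"rz":0},
])

```text
time_s: 4.3
position: [519.3, -277.1, 72.4]
orientation: [3.141, 0.001, 2.827]
ft_force: [-1.2, -1.3, -0.8]
finger_gap: 56.5
```

```bash
python3 - <<'E'
from h import *
togo([518.3,-276.2,70],[np.pi,0,np.radians(162)])
E
```

```text
shift cm [0.12 0.06 0.24] turn deg [ 0.03  0.09 -0.03]
```

Call:
step_arm([
  {"fingers":60,"tx":0.1,"ty":0.05,"tz":0.2,"rx":0,"ry":0.1,"rz":0},
  {"fingers":20,"tx":0,"ty":0,"tz":0,"rx":0,"ry":0,"rz":0},
  {"fingers":20,"tx":0,"ty":0,"tz":0,"rx":0,"ry":0,"rz":0},
  {"fingers":20,"tx":0,"ty":0,"tz":0,"rx":0,"ry":0,"rz":0},
  {"fingers":20,"tx":0,"ty":0,"tz":0,"rx":0,"ry":0,"rz":0},
  {"fingers":20,"tx":0,"ty":0,"tz":0,"rx":0,"ry":0,"rz":0},
], grip_force=40)

```text
time_s: 4.9
position: [519.2, -276.4, 71.6]
orientation: [3.141, 0.002, 2.827]
ft_force: [-0.2, -0.1, -0.1]
finger_gap: 25.6
```

```bash
python3 - <<'E'
from h import *
togo([518.3,-276.2,70],[np.pi,0,np.radians(162)])
# goal pose: tool z along -tang
yaw=np.radians(-18.3); O=np.array([660,66,0.])
ex=np.array([np.cos(yaw),np.sin(yaw),0]); ey=np.array([-ex[1],ex[0],0]); ez=np.array([0,0,1.])
def pose(th,r):
    out=-np.sin(th)*ex+np.cos(th)*ez; z=-out; y=ey; x=np.cross(y,z)
    return O+115*ez+r*out, R.from_matrix(np.c_[x,y,z])
for th,r in((35,200),(35,105),(14,105)):
    P,Q=pose(np.radians(th),r); print(th,r,P.round(1),Q.as_euler('xyz').round(3))
E
```

```text
shift cm [ 0.1  -0.01  0.16] turn deg [ 0.04  0.09 -0.01]
35 200 [551.1 102.  278.8] [3.142 0.611 2.822]
35 105 [602.8  84.9 201. ] [3.142 0.611 2.822]
14 105 [635.9  74.  216.9] [3.142 0.244 2.822]
```

Call:
step_arm([
  {"fingers":20,"tx":0,"ty":0,"tz":-2,"rx":0,"ry":0,"rz":0},
  {"fingers":20,"tx":0,"ty":0,"tz":-4,"rx":0,"ry":0,"rz":0},
  {"fingers":20,"tx":0,"ty":0,"tz":-4,"rx":0,"ry":0,"rz":0},
  {"fingers":20,"tx":0,"ty":0,"tz":-4,"rx":0,"ry":0,"rz":0},
  {"fingers":20,"tx":0,"ty":0,"tz":-4,"rx":0,"ry":0,"rz":0},
  {"fingers":20,"tx":0,"ty":0,"tz":-4,"rx":0,"ry":0,"rz":0},
  {"fingers":20,"tx":0,"ty":0,"tz":-2,"rx":0,"ry":0,"rz":0},
  {"fingers":20,"tx":0,"ty":0,"tz":0,"rx":0,"ry":0,"rz":0},
])

```text
time_s: 5.7
position: [516.7, -276.1, 319.3]
orientation: [3.141, -0.003, 2.826]
ft_force: [-0.1, 1.5, -1.8]
finger_gap: 26.0
```

Call:
step_arm([
  {"fingers":20,"tx":0.4,"ty":1.5,"tz":0,"rx":0,"ry":0,"rz":0},
  {"fingers":20,"tx":0.7,"ty":3,"tz":0,"rx":0,"ry":0,"rz":0},
  {"fingers":20,"tx":0.7,"ty":3,"tz":0,"rx":0,"ry":0,"rz":0},
  {"fingers":20,"tx":0.7,"ty":3,"tz":0,"rx":0,"ry":-4,"rz":0},
  {"fingers":20,"tx":0.9,"ty":3,"tz":0,"rx":0,"ry":-4,"rz":0},
  {"fingers":20,"tx":0.9,"ty":3,"tz":0,"rx":0,"ry":-4,"rz":0},
  {"fingers":20,"tx":0.9,"ty":3,"tz":0,"rx":0,"ry":-4,"rz":0},
  {"fingers":20,"tx":0.9,"ty":3,"tz":0,"rx":0,"ry":-4,"rz":0},
  {"fingers":20,"tx":0.9,"ty":3,"tz":0,"rx":0,"ry":-4,"rz":0},
  {"fingers":20,"tx":0.9,"ty":3,"tz":0,"rx":0,"ry":-4,"rz":0},
  {"fingers":20,"tx":0.9,"ty":3,"tz":0,"rx":0,"ry":-4,"rz":0},
  {"fingers":20,"tx":0.4,"ty":2,"tz":0,"rx":0,"ry":-2,"rz":0},
  {"fingers":20,"tx":0,"ty":0,"tz":0,"rx":0,"ry":0,"rz":0},
  {"fingers":20,"tx":0,"ty":0,"tz":0,"rx":0,"ry":0,"rz":0},
])

```text
time_s: 7.1
position: [529.1, 84.1, 281.9]
orientation: [-3.137, 0.601, 2.838]
ft_force: [0.2, -0.1, -1.6]
finger_gap: 25.9
```

```bash
python3 - <<'E'
from h import *
s=robot.read_state();print(s['qpos'].round(2),s['finger_gap'])
togo([551.1,102,278.8],[np.pi,.611,2.822])
E
```

```text
[-0.65 -0.18  0.01  2.21  0.66  0.85  0.25] 25.85765042596211
shift cm [-1.11  2.38  1.13] turn deg [ 0.25 -0.59  0.75]
```

Call:
step_arm([
  {"fingers":20,"tx":-0.6,"ty":1.2,"tz":0,"rx":0.2,"ry":-0.6,"rz":0.7},
  {"fingers":20,"tx":-0.5,"ty":1.1,"tz":0,"rx":0,"ry":0,"rz":0},
  {"fingers":20,"tx":0,"ty":0,"tz":0,"rx":0,"ry":0,"rz":0},
  {"fingers":20,"tx":0,"ty":0,"tz":0,"rx":0,"ry":0,"rz":0},
])

```text
time_s: 7.5
position: [545.0, 100.0, 286.5]
orientation: [-3.139, 0.607, 2.82]
ft_force: [0.8, 1.0, -1.2]
finger_gap: 25.7
```

```bash
python3 - <<'E'
from h import *
togo([551.1,102,278.8],[np.pi,.611,2.822])
f,g,w=grab('scene','s2'),grab('side','d2'),grab('wrist','w2')
def c(f,x,y,w,h,s): return cv2.resize(f['frame'][y:y+h,x:x+w],None,fx=s,fy=s,interpolation=cv2.INTER_CUBIC)
im=np.zeros((600,800,3),np.uint8)
im[:300,:395]=c(f,300,120,79,60,5); im[:300,400:795]=c(g,280,135,79,60,5); im[300:600,:480]=c(w,0,0,640,400,.75)
cv2.imwrite('pics/crop2.png',im)
E
```

```text
shift cm [0.01 0.39 0.93] turn deg [-0.18 -0.26 -0.07]
```

View pics/crop2.png

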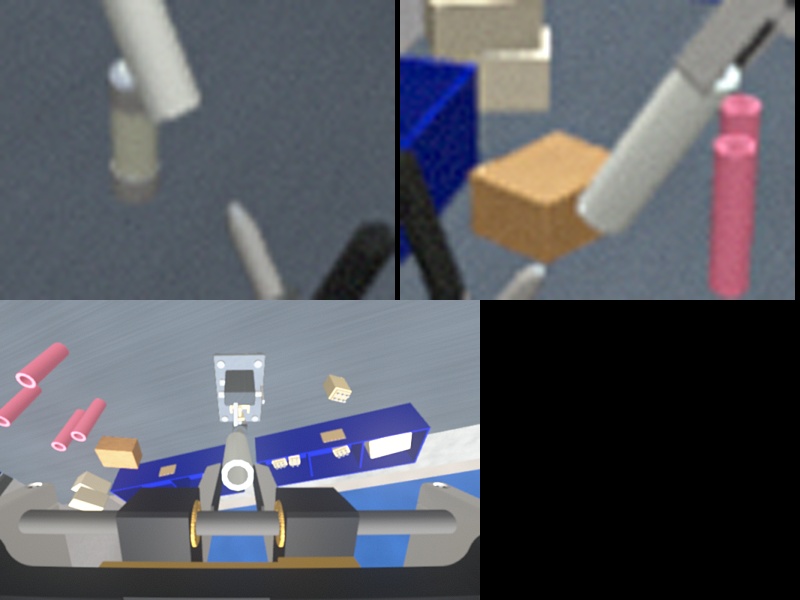

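Scene crop: the tube's lower end is at about (335.6,142.2) px and the tang tip at (346.8,161.4). Side crop: the tube end is at (320.4,179.4) and the tang tip at (307.8,188.6). The wrist view shows the tube pointing at the pliers, with its top ring between the pads.

```bash
python3 - <<'E'
from h import *
f,g=load('s2'),load('d2'); s=robot.read_state()
T=R.from_euler('xyz',s['orientation'])
kin=s['position']+T.apply([1,0,71.6])
e,de=tri(f,(335.6,142.2),g,(320.4,179.4)); t,dt=tri(f,(346.8,161.4),g,(307.8,188.6))
print('kin end',kin.round(1),'tri end',e.round(1),de,'tang tip',t.round(1),dt)
print('tip rel end, tool axes: tri',T.inv().apply(t-e).round(1),' kin',T.inv().apply(t-kin).round(1))
O=t-115*np.array([0,0,1])
yaw=np.radians(-18.3); out=np.array([-np.sin(.611)*np.cos(yaw),-np.sin(.611)*np.sin(yaw),np.cos(.611)])
print('pivot from tip',(t-85*out).round(1))
# silhouette midlines in scene & side: tube and tang widths
for n,h,x0,y0 in(('scene',f,300,120),('side',g,280,135)): print(n,proj(h,[kin,t,t-45*out]).round(1).tolist())
E
```

```text
kin end [582.8  87.4 227.3] tri end [578.6  91.3 220.1] 2.2765621677462473 tang tip [615.1  79.5 182.5] 3.2732729474659332
tip rel end, tool axes: tri [-10.    0.4  52.8]  kin [-1.7  2.8 55.8]
pivot from tip [661.4  64.2 112.9]
scene [[335.9, 141.1], [346.1, 161.3], [353.2, 177.6]]
side [[318.8, 175.9], [307.2, 188.7], [299.2, 198.3]]
```

Call:
step_arm([
  {"fingers":20,"tx":0,"ty":0.1,"tz":1.3,"rx":0,"ry":-0.2,"rz":0},
  {"fingers":20,"tx":0,"ty":0,"tz":1.3,"rx":0,"ry":0,"rz":0},
  {"fingers":20,"tx":0,"ty":0,"tz":1.0,"rx":0,"ry":0,"rz":0},
  {"fingers":20,"tx":0,"ty":0,"tz":0,"rx":0,"ry":0,"rz":0},
  {"fingers":20,"tx":0,"ty":0,"tz":0,"rx":0,"ry":0,"rz":0},
])

```text
time_s: 8.15
position: [565.2, 92.9, 255.9]
orientation: [-3.14, 0.61, 2.819]
ft_force: [1.1, 0.7, -0.4]
finger_gap: 25.8
```

```bash
cat > meas.py <<'E'
from h import *
from scipy.ndimage import map_coordinates, gaussian_filter1d
def midline(f,A,B,half,n=12,lo=.1,hi=.9):
    """midpoints of an object's two edges along predicted 3D axis A->B; robust line fit"""
    P=A+np.linspace(lo,hi,n)[:,None]*(B-A); uv=proj(f,P); d=uv[-1]-uv[0]; d/=np.linalg.norm(d); nn=np.array([-d[1],d[0]])
    G=f['frame'].astype(float).mean(2); t=np.arange(-half,half+.01,.25); mid=[];w=[]
    for p in uv:
        q=p+t[:,None]*nn; v=gaussian_filter1d(map_coordinates(G,[q[:,1],q[:,0]],order=1),3)
        gr=np.gradient(v); a,b=np.argmax(gr),np.argmin(gr); mid.append((t[a]+t[b])/2); w.append(t[b]-t[a])
    return uv,nn,np.array(mid),np.array(w)
E
python3 - <<'E'
from meas import *
f,g=grab('scene','s3'),grab('side','d3'); s=robot.read_state(); print(s['position'],s['orientation'],s['ft_force'])
T=R.from_euler('xyz',s['orientation']); pos=s['position']
E1=pos+T.apply([1,0,71.6]); E0=pos+T.apply([1,0,10])
tip=np.array([615.1,79.5,182.5]); yaw=np.radians(-18.3); out=np.array([-np.sin(.611)*np.cos(yaw),-np.sin(.611)*np.sin(yaw),np.cos(.611)])
for n,h in(('scene',f),('side',g)):
    print(n,'px/mm',np.linalg.norm(np.diff(proj(h,[E0,E1]),axis=0))/61.6)
    for k,A,B,hf in(('tube',E0,E1,10),('tang',tip,tip-48*out,7)):
        uv,nn,m,w=midline(h,A,B,hf); print(k,uv[0].round(1),uv[-1].round(1),nn.round(2),m.round(1),w.round(1))
def c(f,x,y,w,h,s): return cv2.resize(f['frame'][y:y+h,x:x+w],None,fx=s,fy=s,interpolation=cv2.INTER_CUBIC)
im=np.hstack([c(f,315,130,50,60,8),c(g,280,150,50,60,8)]); cv2.imwrite('pics/crop3.png',im)
E
```

```text
[565.25050976  93.15708983 256.15769548] [-3.14067059  0.61069248  2.81915804] [-0.8385669  -0.23106538 -1.46301144]
scene px/mm 0.4111968112149294
tube [333.  134.2] [341.1 152.8] [-0.92  0.4 ] [-0.4  0.   0.4  0.   0.   0.2  0.6  0.6  1.   1.   1.1  1.2] [ 8.8  9.5  9.8  9.   9.   9.   9.8 10.2 10.  10.5 10.2 10. ]
tang [346.9 163. ] [352.9 176.9] [-0.92  0.4 ] [-0.4 -0.5 -0.6 -0.8 -0.6 -0.6 -0.6 -0.6 -0.6 -0.6 -0.8 -0.6] [3.2 4.  4.2 4.5 4.2 4.2 4.2 4.2 4.2 4.2 4.5 4.2]
side px/mm 0.30608205268781297
tube [322.3 171.4] [312.7 183. ] [-0.77 -0.64] [-0.6 -0.6 -0.8 -1.2 -1.2  5.1  5.2  5.5  5.8 -1.2 -1.4 -1.5] [11.2 11.2 11.5 11.  10.5 -2.2 -2.5 -2.5 -3.  10.5 10.8 10.5]
tang [306.3 189.7] [299.5 197.9] [-0.77 -0.64] [0.8 1.2 1.4 1.5 1.6 1.6 1.8 1.8 1.6 1.9 1.8 0.6] [3.  3.  2.8 2.5 2.8 2.8 2.5 2.5 2.8 2.2 2.5 4.8]
```

View pics/crop3.png

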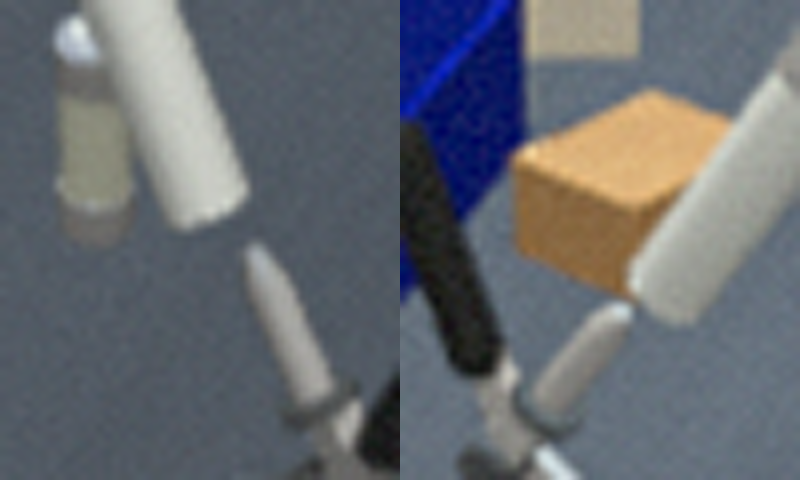

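Scene crop: the tube's axis ends at about (213,210) and the tang tip is at (256,250), so the tube lies about 3 px to the left. Side crop: the tube end is at (663,298) and the tang tip at (622,312), about 3 px to the right. So the tube is roughly 8–10 mm off along tool x, and slightly sagged in the pads.

```bash
cat >> meas.py <<'E'
def axis(f,g,A,B,half,wr,near,**k):
    N=[];O=[]
    for h in(f,g):
        uv,nn,m,w=midline(h,A,B,half,n=24,**k); ok=(w>wr[0])&(w<wr[1]); ok&=abs(m-np.median(m[ok]))<1.5
        p=(uv+m[:,None]*nn)[ok]; vx,vy,x,y=cv2.fitLine(p.astype(np.float32),cv2.DIST_HUBER,0,.01,.01).ravel()
        o,d1=ray(h,x-8*vx,y-8*vy); _,d2=ray(h,x+8*vx,y+8*vy); n=np.cross(d1,d2); N.append(n/np.linalg.norm(n)); O.append(o)
    d=np.cross(*N); d/=np.linalg.norm(d); d*=np.sign(d@(B-A))
    p=np.linalg.solve([N[0],N[1],d],[N[0]@O[0],N[1]@O[1],d@near]); return p,d
yaw=np.radians(-18.3); tip0=np.array([615.1,79.5,182.5]); out=np.array([-np.sin(.611)*np.cos(yaw),-np.sin(.611)*np.sin(yaw),np.cos(.611)])
E
python3 - <<'E'
from meas import *
f,g=load('s3'),load('d3'); s=robot.read_state(); T=R.from_euler('xyz',s['orientation']); pos=s['position']
E1=pos+T.apply([1,0,71.6]); E0=pos+T.apply([1,0,5])
pt,dt=axis(f,g,E0,E1,10,(8.5,12),E1); pg,dg=axis(f,g,tip0,tip0-48*out,7,(2.3,4.6),tip0,lo=.25)
I=T.inv().apply
print('tube: at end, rel TCP',I(pt-pos).round(1),'dir tool',I(dt).round(3))
print('tang axis at tip, rel TCP',I(pg-pos).round(1),'dir tool',I(dg).round(3),'world',pg.round(1))
print('model tang dir tool',I(-out).round(3))
E
```

```text
tube: at end, rel TCP [ 4.7 -1.5 71.4] dir tool [ 0.029 -0.066  0.997]
tang axis at tip, rel TCP [-3.9  2.1 89.8] dir tool [-0.03  -0.018  0.999] world [617.8  77.8 184.8]
model tang dir tool [-0.     0.003  1.   ]
```

Call:
step_arm([
  {"fingers":20,"tx":-0.6,"ty":0.27,"tz":0,"rx":0,"ry":-2,"rz":0},
  {"fingers":20,"tx":0,"ty":0,"tz":0,"rx":0,"ry":0,"rz":0},
  {"fingers":20,"tx":0,"ty":0,"tz":0,"rx":0,"ry":0,"rz":0},
])

```text
time_s: 8.55
position: [570.8, 94.7, 260.8]
orientation: [3.141, 0.647, 2.819]
ft_force: [-0.4, -0.3, -0.6]
finger_gap: 25.8
```

```bash
python3 - <<'E'
from meas import *
f,g=grab('scene','s4'),grab('side','d4'); s=robot.read_state(); T=R.from_euler('xyz',s['orientation']); pos=s['position']
E1=pos+T.apply([4,0,71.6]); E0=pos+T.apply([1,0,5])
pt,dt=axis(f,g,E0,E1,10,(8.5,12),E1); pg,dg=axis(f,g,tip0,tip0-48*out,7,(2.3,4.6),tip0,lo=.25)
I=T.inv().apply
print(pos,s['orientation'])
print('tube: at end, rel TCP',I(pt-pos).round(1),'dir tool',I(dt).round(3))
print('tang axis at tip, rel TCP',I(pg-pos).round(1),'dir tool',I(dg).round(3),'world',pg.round(1))
print('model tang dir tool',I(-out).round(3))
def c(f,x,y,w,h,s): return cv2.resize(f['frame'][y:y+h,x:x+w],None,fx=s,fy=s,interpolation=cv2.INTER_CUBIC)
im=np.hstack([c(f,315,130,50,60,8),c(g,280,150,50,60,8)]); cv2.imwrite('pics/crop4.png',im)
E
```

```text
[570.90349618  94.60930263 260.75543763] [3.1408896  0.64663652 2.81848455]
tube: at end, rel TCP [ 4.2 -1.7 71.5] dir tool [ 0.026 -0.041  0.999]
tang axis at tip, rel TCP [ 5.3 -1.4 90.7] dir tool [ 0.023 -0.016  1.   ] world [618.3  77.4 185.2]
model tang dir tool [0.036 0.001 0.999]
```

View pics/crop4.png

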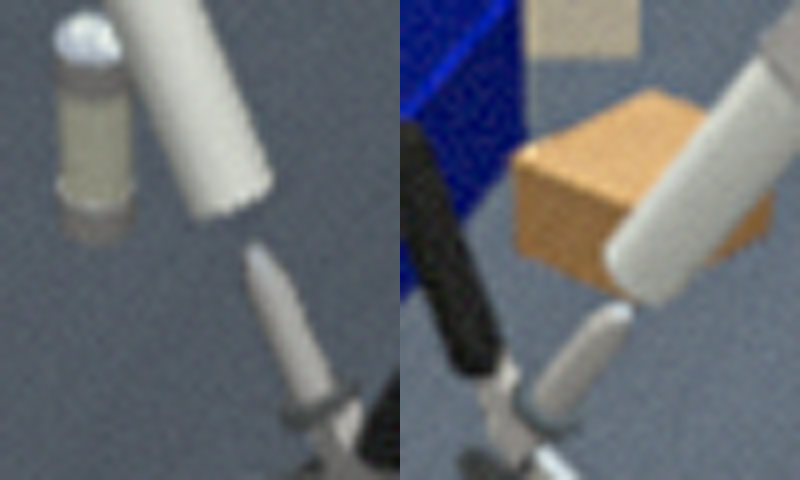

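Scene and side crops now show the tube's axis in line with the tang tip (scene end about (233,200), tip (256,250); side end (640,280), tip (622,312)). That matches the numbers to about 1 mm, so I'm inserting.

Call:
step_arm([
  {"fingers":20,"tx":0.07,"ty":0.05,"tz":1.0,"rx":0,"ry":0,"rz":0},
  {"fingers":20,"tx":0.03,"ty":0,"tz":1.0,"rx":0,"ry":0,"rz":0},
  {"fingers":20,"tx":0.03,"ty":0,"tz":1.0,"rx":0,"ry":0,"rz":0},
  {"fingers":20,"tx":0,"ty":0,"tz":0,"rx":0,"ry":0,"rz":0},
])

```text
time_s: 9.05
position: [588.6, 89.0, 233.6]
orientation: [3.141, 0.646, 2.818]
ft_force: [-0.2, 0.2, -2.4]
finger_gap: 25.8
```

```bash
cat > tgt.py <<'E'
from meas import *
s=robot.read_state(); T=R.from_euler('xyz',s['orientation']); I=T.inv().apply; pos=s['position']
tip=np.array([618.0,77.6,184.8]); piv=tip-85*out
e=pos+T.apply([4.2,-.8,71.5]); d=tip-e
print('F tool',I(s['ft_force']).round(1),'M',I(s['moment']).round(2),'pitch',s['orientation'][1].round(3),'gap',s['finger_gap'].round(1))
print('tip rel tube end (tool)',I(d).round(1),'end r',((e-piv)@out).round(1),'lateral',I((piv-e)-((piv-e)@out)*out).round(1))
E
python3 tgt.py
```

```text
Traceback (most recent call last):
  File "tgt.py", line 5, in <module>
    print('F tool',I(s['ft_force']).round(1),'M',I(s['moment']).round(2),'pitch',s['orientation'][1].round(3),'gap',s['finger_gap'].round(1))
                                                                                                                    ^^^^^^^^^^^^^^^^^^^^^
AttributeError: 'float' object has no attribute 'round'
```

```bash
sed -i "s/s\['finger_gap'\].round(1)/round(s['finger_gap'],1)/" tgt.py; python3 tgt.py
```

```text
F tool [1.6 0.1 1.8] M [-0.08  0.86 -0.06] pitch 0.646 gap 25.8
tip rel tube end (tool) [ -0.   -0.7 -13.5] end r 71.5 lateral [ 0.5 -0.7 -0. ]
```

Call:
step_arm([
  {"fingers":20,"tx":0.03,"ty":0,"tz":0.8,"rx":0,"ry":0,"rz":0},
  {"fingers":20,"tx":0.03,"ty":-0.05,"tz":0.8,"rx":0,"ry":0,"rz":0},
  {"fingers":20,"tx":0.03,"ty":0,"tz":0.8,"rx":0,"ry":0,"rz":0},
  {"fingers":20,"tx":0,"ty":0,"tz":0,"rx":0,"ry":0,"rz":0},
])

```text
time_s: 9.45
position: [602.5, 83.6, 211.4]
orientation: [3.142, 0.645, 2.818]
ft_force: [0.5, -0.5, -1.4]
finger_gap: 25.4
```

```bash
python3 tgt.py
```

```text
F tool [ 0.4 -0.3  1.5] M [-0.1   0.95  0.03] pitch 0.645 gap 25.4
tip rel tube end (tool) [ -1.4  -0.  -40.3] end r 44.7 lateral [-0.1  0.1  0. ]
```

Call:
step_arm([
  {"fingers":20,"tx":0.01,"ty":0,"tz":0.4,"rx":0,"ry":0,"rz":0},
  {"fingers":20,"tx":0.01,"ty":0,"tz":0.4,"rx":0,"ry":0,"rz":0},
  {"fingers":20,"tx":0,"ty":0,"tz":0.2,"rx":0,"ry":0,"rz":0},
  {"fingers":20,"tx":0,"ty":0,"tz":0,"rx":0,"ry":0,"rz":0},
])

```text
time_s: 9.85
position: [609.9, 84.0, 206.2]
orientation: [3.137, 0.649, 2.818]
ft_force: [-5.4, -1.3, 2.9]
finger_gap: 26.0
```

```bash
python3 tgt.py
```

```text
F tool [ 2.  -2.9 -5.2] M [ 0.75  1.26 -0.06] pitch 0.649 gap 26.0
tip rel tube end (tool) [  1.   -2.8 -48.6] end r 36.5 lateral [ 2.9 -2.9 -0.1]
```

Call:
step_arm([
  {"fingers":20,"tx":0.2,"ty":-0.2,"tz":0.2,"rx":0,"ry":0,"rz":0},
  {"fingers":20,"tx":0,"ty":0,"tz":0.3,"rx":0,"ry":0,"rz":0},
  {"fingers":20,"tx":0,"ty":0,"tz":0.3,"rx":0,"ry":0,"rz":0},
])

```text
time_s: 10.15
position: [615.8, 86.3, 206.5]
orientation: [3.126, 0.659, 2.817]
ft_force: [-31.3, 3.8, 43.0]
finger_gap: 25.9
```

```bash
python3 tgt.py; python3 - <<'E'
from h import *
f,g=grab('scene','s5'),grab('side','d5')
def c(f,x,y,w,h,s): return cv2.resize(f['frame'][y:y+h,x:x+w],None,fx=s,fy=s,interpolation=cv2.INTER_CUBIC)
cv2.imwrite('pics/crop5.png',np.hstack([c(f,315,130,50,60,8),c(g,280,150,50,60,8)]))
E
```

```text
F tool [ -1.9  -5.5 -53. ] M [ 1.46  0.15 -0.11] pitch 0.659 gap 25.9
tip rel tube end (tool) [  5.2  -7.  -51.5] end r 33.9 lateral [ 7.7 -7.7 -0.5]
```

View pics/crop5.png

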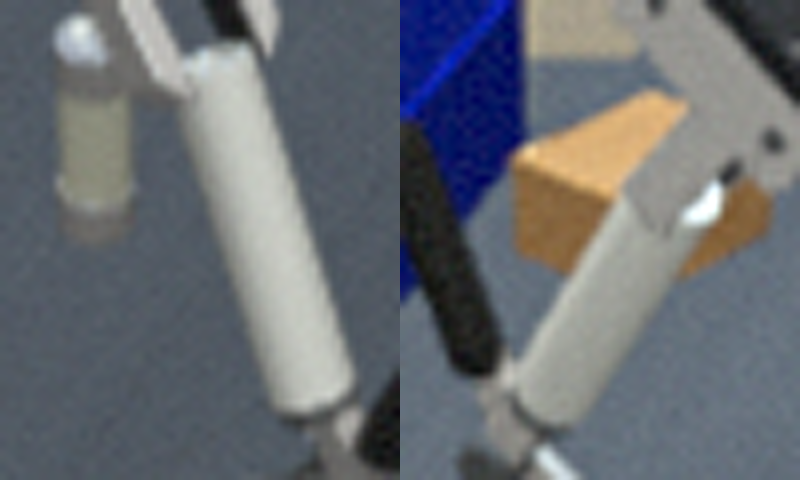

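The crops show the tube seated down on the dark shoulder ring (scene end at about (320,405), side end at (545,410)), with no bare tang left. The 53 N push confirms it is home. I'll relax that push next.

Call:
step_arm([
  {"fingers":20,"tx":0.2,"ty":-0.2,"tz":-0.3,"rx":0,"ry":0,"rz":0},
  {"fingers":20,"tx":0.1,"ty":-0.2,"tz":0,"rx":0,"ry":0,"rz":0},
  {"fingers":20,"tx":0,"ty":0,"tz":0,"rx":0,"ry":0,"rz":0},
])

```text
time_s: 10.55
position: [611.4, 85.2, 208.7]
orientation: [3.122, 0.661, 2.816]
ft_force: [0.4, 0.8, -1.4]
finger_gap: 25.8
```

```bash
python3 tgt.py
```

```text
F tool [0.8 0.8 1.2] M [-0.44  0.95  0.03] pitch 0.661 gap 25.8
tip rel tube end (tool) [  3.6  -4.8 -47.4] end r 38.0 lateral [ 6.  -5.6 -0.4]
```

Call:
step_arm([
  {"fingers":20,"tx":0,"ty":-0.2,"tz":0.1,"rx":1,"ry":0,"rz":0},
  {"fingers":20,"tx":-0.5,"ty":0,"tz":0.1,"rx":0,"ry":2.6,"rz":0},
  {"fingers":20,"tx":-0.5,"ty":0,"tz":0.1,"rx":0,"ry":2.6,"rz":0},
  {"fingers":20,"tx":-0.5,"ty":0,"tz":0.1,"rx":0,"ry":2.6,"rz":0},
])

```text
time_s: 10.95
position: [622.8, 81.2, 212.0]
orientation: [-3.14, 0.518, 2.822]
ft_force: [-9.1, 1.2, 5.4]
finger_gap: 25.8
```

```bash
cat >> tgt.py <<'E'
ex=np.array([np.cos(yaw),np.sin(yaw),0]); v=pos-piv
print('TCP r',np.hypot(v@ex,v[2]).round(1),'TCP angle deg',np.degrees(np.arctan2(-v@ex,v[2])).round(1),'side y',(v@np.array([-ex[1],ex[0],0])).round(1),'tool tilt deg',np.degrees(s['orientation'][1]).round(1))
E
python3 tgt.py
```

```text
F tool [ 5.1 -1.7 -9.1] M [0.4  1.89 0.02] pitch 0.518 gap 25.8
tip rel tube end (tool) [ 12.3  -4.1 -49.5] end r 34.5 lateral [ 7.6 -4.   0.7]
TCP r 106.9 TCP angle deg 25.1 side y 4.9 tool tilt deg 29.7
```

Call:
step_arm([
  {"fingers":20,"tx":-0.5,"ty":-0.1,"tz":0.05,"rx":0,"ry":2.4,"rz":0},
  {"fingers":20,"tx":-0.5,"ty":0,"tz":0.05,"rx":0,"ry":2.4,"rz":0},
  {"fingers":20,"tx":-0.5,"ty":0,"tz":0.05,"rx":0,"ry":2.4,"rz":0},
  {"fingers":20,"tx":-0.5,"ty":0,"tz":0.05,"rx":0,"ry":2.4,"rz":0},
])

```text
time_s: 11.35
position: [638.5, 76.2, 217.5]
orientation: [-3.137, 0.336, 2.824]
ft_force: [-5.7, 0.3, 3.6]
finger_gap: 25.9
```

```bash
python3 tgt.py
```

```text
F tool [ 4.  -1.5 -5.2] M [ 0.26  1.29 -0.02] pitch 0.336 gap 25.9
tip rel tube end (tool) [ 25.4  -4.1 -47.2] end r 32.7 lateral [11.2 -4.   3.2]
TCP r 106.3 TCP angle deg 15.7 side y 5.1 tool tilt deg 19.2
```

Call:
step_arm([
  {"fingers":20,"tx":-0.5,"ty":-0.1,"tz":0.05,"rx":0,"ry":2.2,"rz":0},
  {"fingers":20,"tx":-0.5,"ty":0,"tz":0.05,"rx":0,"ry":2.2,"rz":0},
  {"fingers":20,"tx":-0.4,"ty":0,"tz":0.05,"rx":0,"ry":2,"rz":0},
])

```text
time_s: 11.65
position: [648.6, 72.8, 219.0]
orientation: [-3.135, 0.21, 2.824]
ft_force: [-23.9, 5.3, 17.1]
finger_gap: 26.4
```

```bash
python3 tgt.py
```

```text
F tool [ 20.2  -2.6 -21.8] M [0.57 5.32 0.02] pitch 0.21 gap 26.4
tip rel tube end (tool) [ 32.8  -4.  -44.4] end r 31.3 lateral [11.9 -3.8  5. ]
TCP r 105.4 TCP angle deg 10.0 side y 5.1 tool tilt deg 12.0
```

Call:
step_arm([
  {"fingers":20,"tx":-0.3,"ty":0,"tz":-0.1,"rx":0,"ry":0.8,"rz":0},
  {"fingers":20,"tx":-0.2,"ty":0,"tz":0,"rx":0,"ry":0.5,"rz":0},
])

```text
time_s: 11.85
position: [647.7, 73.2, 218.7]
orientation: [-3.131, 0.172, 2.824]
ft_force: [-24.3, 5.4, 22.7]
finger_gap: 26.0
```

```bash
python3 tgt.py; python3 - <<'E'
from h import *
f,g=grab('scene','s6'),grab('side','d6'); f0,g0=load('scene0'),load('side0')
def c(f,x,y,w,h,s): return cv2.resize(f['frame'][y:y+h,x:x+w],None,fx=s,fy=s,interpolation=cv2.INTER_CUBIC)
cv2.imwrite('pics/crop6.png',np.vstack([np.hstack([c(f0,325,155,60,65,4.6),c(g0,265,170,60,65,4.6)]),np.hstack([c(f,325,155,60,65,4.6),c(g,265,170,60,65,4.6)])]))
E
```

```text
F tool [ 20.5  -2.7 -26.5] M [ 0.54  5.08 -0.03] pitch 0.172 gap 26.0
tip rel tube end (tool) [ 30.8  -4.  -43.2] end r 32.8 lateral [ 8.6 -3.5  4.1]
TCP r 105.2 TCP angle deg 10.5 side y 5.1 tool tilt deg 9.9
```

View pics/crop6.png

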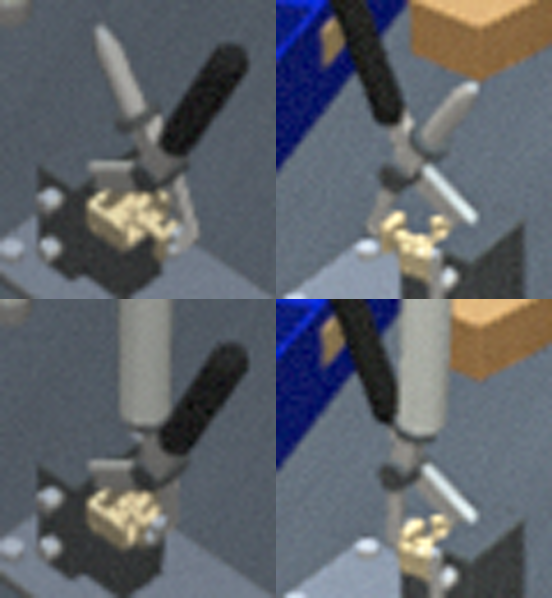

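The lower crops (now) against the upper ones (start) show the tang and tube upright, and the moving jaw swung in behind the stud at about (155,525). The stud is pushed into the socket. One firmer push will confirm the stop.

Call:
step_arm([
  {"fingers":20,"tx":-0.5,"ty":0,"tz":-0.1,"rx":0,"ry":0.3,"rz":0},
  {"fingers":20,"tx":-0.4,"ty":0,"tz":0,"rx":0,"ry":0.2,"rz":0},
])

```text
time_s: 12.15
position: [648.5, 73.1, 218.7]
orientation: [-3.126, 0.148, 2.826]
ft_force: [-29.6, 6.4, 23.8]
finger_gap: 25.7
```

```bash
python3 tgt.py
```

```text
F tool [ 26.3  -3.5 -28. ] M [0.65 6.54 0.01] pitch 0.148 gap 25.7
tip rel tube end (tool) [ 30.8  -3.9 -42.4] end r 33.3 lateral [ 7.7 -3.3  3.9]
TCP r 105.1 TCP angle deg 10.1 side y 5.3 tool tilt deg 8.5
```

Call:
step_arm([
  {"fingers":20,"tx":0.5,"ty":0,"tz":0.05,"rx":0,"ry":-2.8,"rz":0},
  {"fingers":20,"tx":0.5,"ty":0,"tz":0.05,"rx":0,"ry":-2.8,"rz":0},
  {"fingers":20,"tx":0.5,"ty":-0.1,"tz":0,"rx":-0.4,"ry":-2.8,"rz":0},
  {"fingers":20,"tx":0.5,"ty":0,"tz":0,"rx":-0.4,"ry":-2.8,"rz":0},
  {"fingers":20,"tx":0.5,"ty":0,"tz":0,"rx":0,"ry":-2.8,"rz":0},
  {"fingers":20,"tx":0.5,"ty":0,"tz":0,"rx":0,"ry":-2.8,"rz":0},
  {"fingers":20,"tx":0.4,"ty":0,"tz":0,"rx":0,"ry":-2.6,"rz":0},
])

```text
time_s: 12.85
position: [616.2, 83.5, 208.2]
orientation: [-3.136, 0.491, 2.827]
ft_force: [-1.6, 0.1, 0.0]
finger_gap: 26.0
```

```bash
python3 tgt.py
```

```text
F tool [ 1.4 -0.4 -0.8] M [0.12 0.74 0.03] pitch 0.491 gap 26.0
tip rel tube end (tool) [  3.7  -4.1 -49.1] end r 35.8 lateral [-2.2 -4.  -0.3]
TCP r 106.8 TCP angle deg 29.4 side y 5.0 tool tilt deg 28.1
```

Call:
step_arm([
  {"fingers":20,"tx":0.4,"ty":0,"tz":0,"rx":0,"ry":-3,"rz":0},
  {"fingers":20,"tx":0.3,"ty":0,"tz":0.1,"rx":0,"ry":-3,"rz":0},
  {"fingers":20,"tx":0,"ty":0,"tz":0.2,"rx":0,"ry":0,"rz":0},
  {"fingers":20,"tx":0,"ty":0,"tz":0.1,"rx":0,"ry":0,"rz":0},
])

```text
time_s: 13.25
position: [612.3, 88.2, 203.7]
orientation: [-3.136, 0.604, 2.832]
ft_force: [-19.7, 0.9, 26.7]
finger_gap: 26.2
```

```bash
python3 tgt.py
```

```text
F tool [  0.5  -5.3 -32.7] M [ 1.54  0.64 -0.06] pitch 0.604 gap 26.2
tip rel tube end (tool) [ -0.6  -7.5 -50.9] end r 34.1 lateral [-1.  -7.5 -0. ]
TCP r 105.6 TCP angle deg 33.0 side y 8.3 tool tilt deg 34.6
```

Call:
step_arm([
  {"fingers":20,"tx":0,"ty":-0.2,"tz":-0.15,"rx":0,"ry":0,"rz":0},
  {"fingers":20,"tx":0,"ty":0,"tz":0,"rx":0,"ry":0,"rz":0},
  {"fingers":20,"tx":0,"ty":0,"tz":0,"rx":0,"ry":0,"rz":0},
])

```text
time_s: 13.55
position: [611.1, 86.6, 204.9]
orientation: [-3.134, 0.604, 2.833]
ft_force: [1.4, 0.5, -1.2]
finger_gap: 26.1
```

```bash
python3 tgt.py
```

```text
F tool [-0.3  0.9  1.6] M [-0.49  0.53  0.05] pitch 0.604 gap 26.1
tip rel tube end (tool) [ -0.4  -5.5 -49.6] end r 35.4 lateral [-0.8 -5.4  0. ]
TCP r 107.0 TCP angle deg 32.9 side y 6.4 tool tilt deg 34.6
```

Call:
step_arm([
  {"fingers":40,"tx":0,"ty":0,"tz":0,"rx":0,"ry":0,"rz":0},
  {"fingers":60,"tx":0,"ty":0,"tz":0,"rx":0,"ry":0,"rz":0},
  {"fingers":60,"tx":0,"ty":0,"tz":0,"rx":0,"ry":0,"rz":0},
  {"fingers":60,"tx":0,"ty":0,"tz":0,"rx":0,"ry":0,"rz":0},
  {"fingers":60,"tx":0,"ty":0,"tz":-1,"rx":0,"ry":0,"rz":0},
  {"fingers":60,"tx":0,"ty":0,"tz":-2,"rx":0,"ry":0,"rz":0},
  {"fingers":60,"tx":0,"ty":0,"tz":-3,"rx":0,"ry":0,"rz":0},
  {"fingers":60,"tx":0,"ty":0,"tz":-3,"rx":0,"ry":0,"rz":0},
  {"fingers":60,"tx":0,"ty":0,"tz":-3,"rx":0,"ry":0,"rz":0},
  {"fingers":60,"tx":0,"ty":0,"tz":-1,"rx":0,"ry":0,"rz":0},
  {"fingers":60,"tx":0,"ty":0,"tz":0,"rx":0,"ry":0,"rz":0},
])

```text
time_s: 14.65
position: [536.1, 110.0, 316.8]
orientation: [-3.131, 0.601, 2.833]
ft_force: [-0.1, -0.9, -1.1]
finger_gap: 56.3
```

```bash
python3 - <<'E'
from meas import *
f,g=grab('scene','s7'),grab('side','d7')
t=np.array([618,77.6,184.8]);p=t-85*out
pt,dt=axis(f,g,p+145*out,p+35*out,10,(7,12.5),p+90*out,lo=.1,hi=.9)
print('tube off seat',(pt-p-90*out).round(1),'angle to tang axis deg',np.degrees(np.arccos(dt@-out)).round(1),'tilt',np.degrees(np.arccos(-dt[2])).round(1))
for h in(f,g): print('expected ends px',proj(h,[p+145*out,p+35*out]).round(1).tolist())
def c(f,x,y,w,h,s): return cv2.resize(f['frame'][y:y+h,x:x+w],None,fx=s,fy=s,interpolation=cv2.INTER_CUBIC)
cv2.imwrite('pics/crop7.png',np.vstack([np.hstack([c(f,310,125,80,95,4),c(g,260,140,80,95,4)]),c(f,180,100,240,100,640/240)[:, :640]]))
E
```

```text
tube off seat [-4.1  3.7 -4.1] angle to tang axis deg 3.9 tilt 38.7
expected ends px [[337.1, 138.9], [354.8, 179.5]]
expected ends px [[317.7, 173.5], [297.5, 198.0]]
```

View pics/crop7.png

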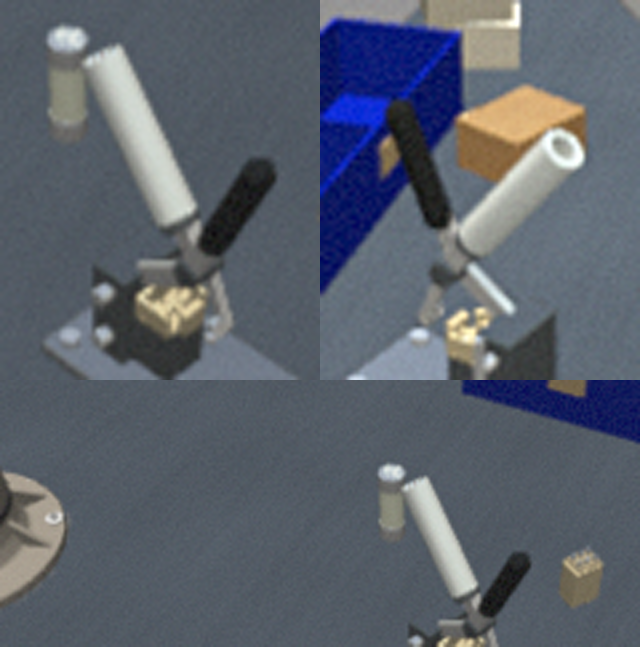

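The crops show the tube on the tang down to the shoulder (scene end at about (180,222), side end at (470,245)). The pliers are sprung open, the stud stays in its socket with a gap to the jaw at (222,320), and the gripper is clear.

```bash
python3 - <<'E'
from h import *
print(robot.finish_job())
E
```

```text
the job is handed in; nothing more can be done
None
```

The job is done and handed in at about 14.7 s of the 48 s. I gripped the grey tube from among the pink ones and slid it onto the tang. Then I swung the pliers closed against their stop, swung them back open, pressed the tube home again, let go and backed clear.

**Tube home:** I pushed it against the shoulder with 53 N the first time and 33 N the second. The last pictures show no bare tang between the tube and the shoulder.

**Stud clicked:** The side force fell to about 4 N on the way round, as it would when the catches pull the stud in. It then rose to 26 N with no more movement, about 3.3 N m against the 1.3 N m that closing needs, so the pliers were at their stop. After reopening, the stud stays in its socket with a gap to the jaw. I judged this by force and picture, not by a direct measurement of the stud.

**Other parts:** In the views I looked at, the fuse, relay and carton stand where they did. I didn't measure them or the pink tubes again.

**Readings that disagreed:**
- **Resting tube:** the last camera fit puts it about 7 mm and 4° off the ideal seat axis. The 2 mm play allows part of that and edge-fit error probably explains the rest; the pictures show it seated.
- **Before insertion:** the tube had sagged about 2–3° in the pads, so the arm's own position reading and the cameras differed by about 8 mm. I corrected for this from the cameras.

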